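Brush out the stoneware canister and shut it

TASK

Take the long brush off its drying rack and gently brush out the inside of the open stoneware canister with three full up-and-down strokes, each from its floor up to its mouth, leaving the canister standing where it is. Then hang the brush back on the rack by its collar as you found it, and last swing the canister's lid shut and press it down firmly with the fingertips so that it is fully home. Leave the other things on the table alone.

Things in the scene. Friction and masses are not known exactly. Their poses are not given: they have to be found in the camera images.
- brush: Round brush 215 mm long hanging head down, 80 g. Origin: centre of the head's bottom; z up along the handle. Dark head 50 mm high, 68 mm across the bristle tips (outer 9 mm yields freely, stiff core 50 mm across); shaft 10 mm thick up to 150 mm; collar disc 48 mm across from 150 to 158 mm; wooden grip 18 mm thick from 158 to 215 mm. Its yaw means nothing.
- brush_collar (a point): Centre of the underside of the brush's collar, 150 mm above the bottom of the head.
- brush_grip (a point): Middle of the brush's wooden grip, 187 mm above the bottom of the head, where to hold it from above.
- rack: Fixed wooden rack. Origin on the table below the hanging place; x axis points back to its post at x 84 to 106 mm. The post carries a fork of two prongs along x, 10 mm wide, 24 mm slot between, tops 190 mm and undersides 180 mm above the table, open at x = -32 mm. Base board 12 mm thick, x -50 to 120 mm, 120 mm wide.
- rack_hang (a point): Hanging place: mid-slot, at the prongs' flat tops, where the collar's underside rests; axes as the rack's. The prongs end to -x in upturned lips 8 mm high (x -32 to -26 mm) that keep the collar in. To leave, the collar is raised over 8 mm and moved 70 mm or more to -x: the head does not pass through the slot.
- jar: The canister: loose round stoneware vessel without handle, 0.9 kg, 88 mm outside diameter, 115 mm high, wall 8 mm (72 mm inside diameter), floor 8 mm thick. Origin: centre of its underside, z up; its x axis points to the lid's hinge. It is the only vessel with a lid.
- jar_floor (a point): Centre of the canister's inner floor, 8 mm above the table; axes as the canister's.
- jar_mouth (a point): Centre of the canister's mouth, at rim height 115 mm.
- lid: The canister's wooden lid: disc 90 mm across, 8 mm thick, no knob, 50 g. Origin on the hinge axis, which is its y axis; the disc runs along its -x from 3 to 93 mm, outer face at its z = 8 mm. Shut, it lies flat on the rim with its axes parallel to the canister's; it opens about +y to 1.95 rad at most and stays at any angle by light hinge friction (0.04 N m).
- lid_hinge (a point): Middle of the lid's hinge axis, 48 mm from the canister's axis along the canister's x, at rim height 115 mm; the hinge axis runs along the canister's y.
- lid_top (a point): Centre of the lid's outer face, 48 mm from the hinge axis; shut, it is 123 mm above the table, over the canister's axis: the place to press.
- bowl: Bystander: white bowl 100 mm across, 45 mm high. Origin at its underside.
- rib: Bystander: flat dark wooden throwing rib 100 x 45 x 8 mm.
- paddle: Bystander: flat wooden paddle with a handle, lying, 200 mm long.
- cup0: Bystander: open unfired clay cup without lid, 80 mm across, 92 mm high. Origin: centre of its underside.
- cup1: Bystander: open unfired clay cup without lid, 80 mm across, 92 mm high. Origin: centre of its underside.
- cup2: Bystander: open unfired clay cup without lid, 80 mm across, 92 mm high. Origin: centre of its underside.
- cup3: Bystander: open unfired clay cup without lid, 80 mm across, 92 mm high. Origin: centre of its underside.
Things that resemble listed ones, but are neither listed nor needed, are in the scene too. What is shaped like the jar but red is not meant.

How it is judged (in metres and radians):
On the way, in this order (a step that is already met when the one before it is completed fails the run):
1. the brush head is down at the canister's floor, within 20 mm of it, for the first time (horizontal distance between brush and jar_floor below 0.032 m and z of brush in the frame of jar_floor between -0.01 and 0.02 m), for 0.05 s.
2. the brush head is raised in the canister until its lower end is over 45 mm above the floor (its upper end near the mouth) (horizontal distance between brush and jar_floor below 0.032 m and z of brush in the frame of jar_floor above 0.045 m), for 0.05 s.
3. the brush head is down at the canister's floor, within 20 mm of it, for the second time (all of step 1), for 0.05 s.
4. the brush head is raised in the canister until its lower end is over 45 mm above the floor (its upper end near the mouth) (all of step 2), for 0.05 s.
5. the brush head is down at the canister's floor, within 20 mm of it, for the third time (all of step 3), for 0.05 s.
6. the brush hangs by its collar on the rack again, upright, let go (horizontal distance between brush_collar and rack_hang below 0.035 m and z of brush_collar in the frame of rack_hang between -0.006 and 0.006 m and angle between brush's own z axis and vertical below 0.12 rad and contact force between the fingers and brush below 0.05 N), for 0.2 s.
7. the lid is shut (under 0.04 rad) and the fingers press on it with over 3 N (angle between the z axis of lid and the z axis of jar, either way round below 0.04 rad and contact force between the fingers and lid above 3 N), for 0.1 s.
At the end, for the whole second after the job is handed in: The brush hangs at rest on the rack by its collar: collar within 35 mm of the hanging place horizontally and 6 mm in height, brush upright within 0.12 rad. The canister's lid is shut within 0.04 rad, and the canister stands upright (0.06 rad), at rest, within 50 mm of where it was (horizontal distance between brush_collar and rack_hang below 0.035 m and z of brush_collar in the frame of rack_hang between -0.006 and 0.006 m and angle between brush's own z axis and vertical below 0.12 rad and angle between the z axis of lid and the z axis of jar, either way round below 0.04 rad and angle between jar's own z axis and vertical below 0.06 rad and distance of jar from where it was at the start of the episode below 0.05 m and linear speed of brush below 0.05 m/s and linear speed of jar below 0.03 m/s); the robot touches nothing.
It fails at once if the canister is tipped over 0.2 rad or shoved over 50 mm (angle between jar's own z axis and vertical above 0.2 rad or distance of jar from where it was at the start of the episode above 0.05 m).
It fails at once if the brush is rammed into the canister with over 30 N (contact force between brush and jar above 30 N).
It fails at once if a bystander (cup, bowl, rib or paddle) is moved over 30 mm (distance of any of cup0, cup1, cup2, cup3, bowl, rib, paddle from where it was at the start of the episode above 0.03 m).
It also fails if it takes over 72 s, if anything falls off the work surface, if the arm or the gripper's body presses on something with over 40 N, if the wrist force passes 120 N, or if a joint passes its speed limit or range.

ROBOT

A 6-joint arm with a two-finger parallel gripper is mounted at the origin on the work surface. World frame = base frame: x ahead of the robot, y to its left, z up, the work surface at z = 0. Lengths are in m, angles in degrees, forces in N, time in s.
With the tool pointing down it reaches from about 0.375 to 0.9 m from the base axis. Payload 3.1 kg.
Tool frame: the origin (TCP) lies between the finger pads; the fingertips stand 11 mm ahead of it and the grasp point (between the pads) lies 8 mm behind it; x points along the fingers, y is the direction in which the jaws open and shut, and the axes are right-handed (so a half turn about x gives the same grasp; the last joint's range is limited). The gripper opens to 87 mm and grips with 3 to 60 N. Pads are 19 mm wide; open, the fingers measure 117 mm over their backs; the gripper's body (75 mm by 190 mm) begins 51 mm behind the grasp point.
Start: joints at [57.725, 30.224, 82.088, -0, 67.689, -10.227], TCP at [0.235, 0.579, 0.234] pointing down, gripper open.
Joint ranges: [-176.69, 176.69], [-43.24, 126.21], [12.49, 139.97], [-82, 262], [0, 151.66], [-163.58, 163.58]. Speed limits (degrees/s): [159.86, 159.86, 180, 180, 180, 180].

INTERFACE

Orientations are given as a 3x3 rotation matrix whose columns are the frame's x, y, z axes.
In Python, from rig import bot gives the robot as it stands.
- The arm moves only by the shell command python3 -m inch 'ROWS' [OPENING]. ROWS is a JSON object of lists of equal length, an entry for each row: "dp": the shift along the tool's x, y, z in mm, a list of three; "yaw": the turn about the tool's x in degrees. In form: {"dp": [[tx, ty, tz], ...], "yaw": [yaw, ...]}. A call has 1 to 20 rows; each row shifts and turns the commanded pose from where the row before left it, along the tool's axes as they then stand; what a row does not reach is not made up. A row lasts 1/12 s, in which the tool goes at most 41.7 mm and 7.16 degrees, less where a joint would pass 70% of its speed; a pose out of reach is approached as far as the arm can. A call is refused whole if a number of a shift passes 41.7 or a number of a turn 7.16, either way. A call with a gripper value outside its range is refused whole. OPENING is the finger opening in mm, from 0 to 87, set as the call begins (- or left out, the last holds). The fingers move at their own pace and stop on an object; the grip force is fixed at half the most. Time passes only in rows, so rows that do not move let the fingers close. It gives the time, the measured TCP pose, the force and the opening at its end, in the units of the state.
- bot.read_state(): the state, without advancing time (a new reading comes with each control period).
- bot.capture(name): name is "scene" or "top" or "wrist"; returns a dict with "color" (400x640x3 uint8, red, green, blue), "intrinsics" (3x3 intrinsics, pixels), "k1" (the pictures are not rectified: a ray, as slopes to the right and down, at radius r is drawn at 1 + k1 r^2 times it, then the intrinsics apply), "pose" (4x4, takes a point from camera to world coordinates). Camera axes: x right, y down, z forward; pixel columns grow to the right and rows downward; lengths in m; the calibration is good to about 2 mm. A picture is of the moment at which its call begins. There is no depth.
- bot.hand_in(): hands the job in, once; it reports no verdict.
The state is a dict: "time_s": time; "joint_positions": joint angles; "qvel": joint speeds; "tau": joint torques, N m; "position": TCP position; "tcp_rot": TCP orientation; "force": force on the tool from outside, world axes, zero at the start; "moment": the same for the moment, N m; "opening": opening from 0.0 (shut) to 1.0 (fully open).
Only numpy, scipy, OpenCV 4.12 (cv2) and the standard library are available. Lean on these libraries where they do the work, as an engineer would, in place of code of your own. Each camera call takes 0.05 s, during which the arm holds its last target.

## Working session

There is one attempt and no reset: what is moved stays moved. The work goes in short steps, Python scripts to look and compute and a shell command to move; the robot and the scene stay as the last step left them, time stands still between calls to the robot, and variables do not carry over. Pictures are saved under pics/ and viewed, and the job is handed in when it is done.

```bash
mkdir -p pics; ls; cat > h.py <<'E'
import numpy as np, cv2
from rig import bot
def snap(n,f):
    c=bot.capture(n); cv2.imwrite(f'pics/{f}.png',c['color'][:,:,::-1]); np.savez(f'pics/{f}.npz',**{k:np.asarray(v) for k,v in c.items()}); return c
def load(f): return dict(np.load(f'pics/{f}.npz'))
def ray(c,u,v):
    K=c['intrinsics'];k=float(c['k1']);d=np.array([(u-K[0,2])/K[0,0],(v-K[1,2])/K[1,1]]);s=d.copy()
    for _ in range(30): s=d/(1+k*(s@s))
    P=c['pose'];return P[:3,3],P[:3,:3]@np.array([s[0],s[1],1])
def plane(c,u,v,z):
    o,d=ray(c,u,v);return o+d*(z-o[2])/d[2]
def proj(c,p):
    P=c['pose'];q=P[:3,:3].T@(np.asarray(p)-P[:3,3]);s=q[:2]/q[2];s=s*(1+float(c['k1'])*(s@s));K=c['intrinsics']
    return np.array([K[0,0]*s[0]+K[0,2],K[1,1]*s[1]+K[1,2]])
def tri(c1,a,c2,b):
    o1,d1=ray(c1,*a);o2,d2=ray(c2,*b);d1/=np.linalg.norm(d1);d2/=np.linalg.norm(d2)
    t=np.linalg.lstsq(np.stack([d1,-d2],1),o2-o1,rcond=None)[0];p,q=o1+d1*t[0],o2+d2*t[1];return (p+q)/2,np.linalg.norm(p-q)
E
python3 - <<'E'
from h import *
for n in('scene','top','wrist'):
    c=snap(n,n+'0');print(n,c['pose'].round(3).tolist(),c['intrinsics'][0,0],c['k1'])
s=bot.read_state();print(s)
E
```

```text
pics
scene [[0.57, 0.583, -0.579, 1.233], [0.822, -0.389, 0.417, -0.533], [0.018, -0.713, -0.701, 0.915], [0.0, 0.0, 0.0, 1.0]] 426.91938147322844 -0.00319895459892381
top [[0.011, -0.99, 0.141, 0.435], [-1.0, -0.014, -0.021, -0.046], [0.023, -0.141, -0.99, 1.147], [0.0, 0.0, 0.0, 1.0]] 366.65199294298634 -0.07549198959478598
wrist [[0.375, 0.894, 0.246, 0.168], [0.927, -0.362, -0.1, 0.605], [-0.001, 0.265, -0.964, 0.385], [0.0, 0.0, 0.0, 1.0]] 304.2248799829098 0.01707588593512074
{'time_s': 0.15, 'joint_positions': array([ 5.77260832e+01,  3.02666348e+01,  8.21381999e+01, -8.05861823e-04,
        6.76893861e+01, -1.02272034e+01]), 'qvel': array([-0.09639138, -0.23201841, -0.26271215,  0.01006082,  0.03407337,
       -0.02453046]), 'tau': array([ 7.06019327e-04, -4.40432274e+01, -1.76843101e+01,  6.33870461e-02,
        5.52924082e-02, -8.93609581e-05]), 'position': array([0.23428876, 0.57885263, 0.23280479]), 'tcp_rot': array([[-8.67088034e-04,  3.75356742e-01,  9.26880016e-01],
       [-1.39734966e-03,  9.26879005e-01, -3.75357640e-01],
       [-9.99998648e-01, -1.62064359e-03, -2.79181077e-04]]), 'force': array([-0.3971169 ,  0.10564216, -0.16562807]), 'moment': array([ 0.00293385, -0.0067249 ,  0.00041274]), 'opening': 0.998255499454076}
```

View pics/scene0.png

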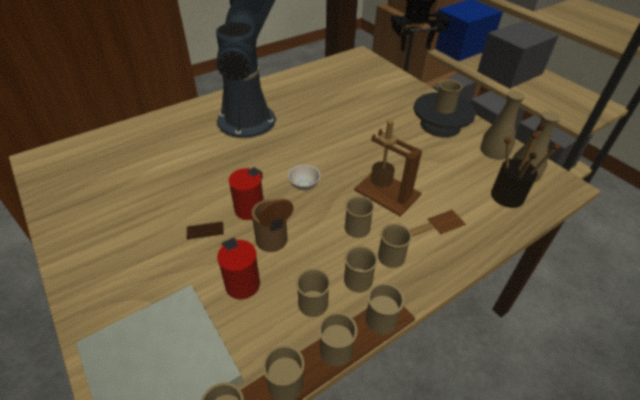

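View pics/top0.png

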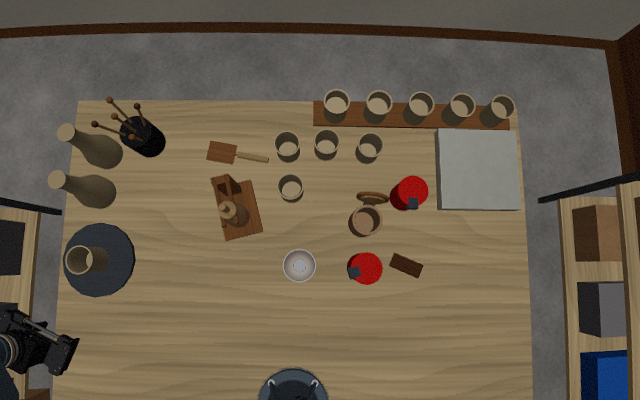

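View pics/wrist0.png

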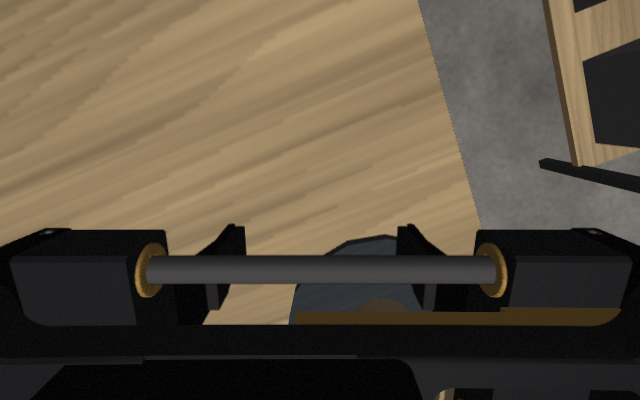

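Candidates for the jar are the brown canister with the raised lid at top (365,221) / scene (270,225), and two red look-alikes at top (410,192) and (365,268). The clay cups have no lid. Candidates for the brush are the one hanging in the rack at top (232,212) / scene (385,165), and the brushes in the black pot at top (142,135). I choose the brown canister and the rack brush, and check both in crops.

```bash
python3 - <<'E'
from h import *
a=cv2.imread('pics/top0.png');b=cv2.imread('pics/scene0.png')
f=lambda im,x,y,w,h,s:cv2.resize(im[y:y+h,x:x+w],None,fx=s,fy=s,interpolation=cv2.INTER_CUBIC)
A=f(a,200,165,75,75,5);B=f(a,330,170,75,75,5)
C=f(b,350,110,75,110,5);D=f(b,225,155,75,110,5)
cv2.imwrite('pics/c1.png',np.hstack([A,B]));cv2.imwrite('pics/c2.png',np.hstack([C,D]))
E
```

```text
(no output)
```

View pics/c1.png

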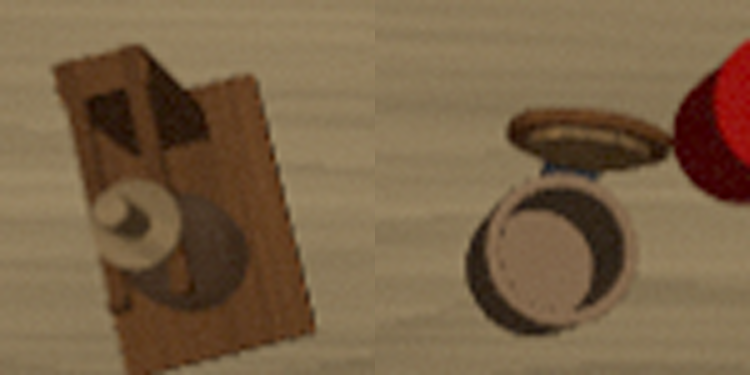

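View pics/c2.png

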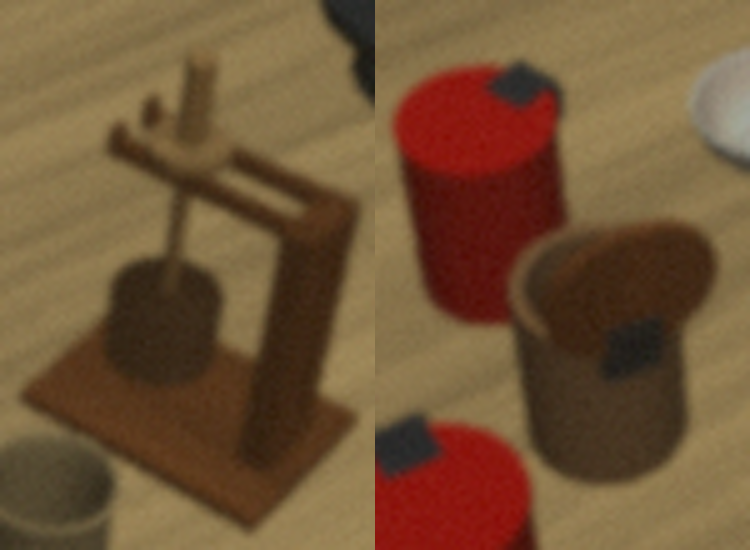

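```bash
python3 - <<'E'
from h import *
t=load('top0');s=load('scene0')
pt=lambda x,y,ox,oy:(ox+(x+.5)/5-.5,oy+(y+.5)/5-.5)
A=lambda x,y:pt(x,y,200,165)
B=lambda x,y:pt(x-375,y,330,170)
C=lambda x,y:pt(x,y,350,110)
D=lambda x,y:pt(x-375,y,225,155)
P=lambda n,c,p,z:print(n,plane(c,*p,z).round(4))
P('griptop',t,A(113,213),.255);P('collar',t,A(138,224),.198)
P('jar mouth',t,B(561,252),.115);P('jarfloor?',t,B(540,260),.008)
P('base NR',t,A(315,330),.012);P('base FR',t,A(252,75),.012);P('base NL',t,A(128,375),.012)
P('post/prongs FL',t,A(53,68),.19);P('FR',t,A(138,45),.19);P('prong tip R',t,A(192,295),.198);P('prong tip L',t,A(122,312),.198)
P('scene griptop',s,C(203,55),.255);P('scene collar',s,C(185,143),.198)
print(tri(t,A(138,224),s,C(185,143)),tri(t,A(113,213),s,C(203,55)))
P('hinge',t,B(572,172),.115);P('lid L',t,B(510,130),.15);P('lid R',t,B(672,155),.15)
# bystander/obstacle positions
for n,p,z in [('red1',(411,192),.12),('red2',(366,268),.12),('bowl',(299,265),.045),('cupA',(290,187),.092),('cupB',(287,145),.092),('cupC',(326,144),.092),('cupD',(369,147),.092)]: P(n,t,p,z)
# red masks
im=t['color'].astype(int);m=((im[:,:,0]>110)&(im[:,:,1]<50)).astype('uint8')
n,l,st,ce=cv2.connectedComponentsWithStats(m)
for i in range(1,n):
  if st[i,4]>50: print(st[i],plane(t,*ce[i],.12).round(3))
E
```

```text
griptop [0.5539 0.171  0.255 ]
collar [0.5558 0.1715 0.198 ]
jar mouth [ 0.5416 -0.2061  0.115 ]
jarfloor? [ 0.5474 -0.2094  0.008 ]
base NR [0.5149 0.1015 0.012 ]
base FR [0.6752 0.1465 0.012 ]
base NL [0.4854 0.2163 0.012 ]
post/prongs FL [0.64   0.2229 0.19  ]
FR [0.6532 0.1779 0.19  ]
prong tip R [0.5191 0.1417 0.198 ]
prong tip L [0.5097 0.1778 0.198 ]
scene griptop [0.5578 0.171  0.255 ]
scene collar [0.5582 0.1672 0.198 ]
(array([0.55560617, 0.17132569, 0.1949346 ]), np.float64(0.002109036687312301)) (array([0.55486769, 0.17257245, 0.25242239]), np.float64(0.0021974695044434615))
hinge [ 0.5876 -0.2127  0.115 ]
lid L [ 0.6054 -0.1728  0.15  ]
lid R [ 0.5928 -0.263   0.15  ]
red1 [ 0.6235 -0.334   0.12  ]
red2 [ 0.4069 -0.2023  0.12  ]
bowl [ 0.4117 -0.0139  0.045 ]
cupA [0.6379 0.0151 0.092 ]
cupB [0.7652 0.027  0.092 ]
cupC [ 0.7703 -0.0892  0.092 ]
cupD [ 0.7635 -0.2182  0.092 ]
[398 176  30  29 632] [ 0.632 -0.339  0.12 ]
[351 253  31  32 694] [ 0.408 -0.206  0.12 ]
```

Both choices check out: the brown canister with the dark hinge and open lid, and the brush hanging by its collar in the fork. The first moves lift the tool and square it to the world axes (tool y = world y, tool z = world x).

```bash
python3 -m inch '{"dp":[[-17,0,0],[-17,0,0],[-17,0,0],[-17,0,0],[0,-29,23],[0,-29,23],[0,-29,23],[0,-29,23],[0,-29,23],[0,-29,23],[0,-29,23],[0,-29,23],[0,-29,23],[0,-29,23],[0,-29,23],[0,-29,23],[0,0,0],[0,0,0]],"yaw":[-5.51,-5.51,-5.51,-5.51,0,0,0,0,0,0,0,0,0,0,0,0,0,0]}' 87; cat >st.py <<'E'
from h import *
s=bot.read_state();print(s['time_s'],s['position'].round(4),s['force'].round(2),s['opening'].round(3),s['tcp_rot'].round(3).tolist(),s['joint_positions'].round(1))
E
python3 st.py; python3 - <<'E'
from h import *
snap('wrist','w1')
t=load('top0')
# lid angle check
j=np.array([.5416,-.206]);ux=np.array([.99,-.139]);
for a in (1.2,1.5,1.75,1.95):
    r=.093;x=.048-np.cos(a)*r;z=.115+r*np.sin(a);p=j+ux*x;u=proj(t,[*p,z]);print(a,u, (u-[330,170])*5+[375,0])
E
```

```text
time_s: 1.65
position: [0.5115, 0.2295, 0.3011]
tcp_rot: [[-0.001, 0.004, 1.0], [0.0, 1.0, -0.004], [-1.0, 0.0, -0.001]]
force: [-0.1, 0.7, 0.2]
opening: 1.001
1.2 [372.56425515 211.26974642] [587.82127574 206.34873211]
1.5 [374.29293933 200.7799208 ] [596.46469665 153.89960401]
1.75 [375.33319706 192.2237462 ] [601.66598532 111.11873101]
1.95 [375.84563007 185.98892499] [604.22815035  79.94462494]Traceback (most recent call last):
  File "st.py", line 2, in <module>
    s=bot.read_state();print(s['time_s'],s['position'].round(4),s['force'].round(2),s['opening'].round(3),s['tcp_rot'].round(3).tolist(),s['joint_positions'].round(1))
                                                                                    ^^^^^^^^^^^^^^^^^^
AttributeError: 'float' object has no attribute 'round'
```

View pics/w1.png

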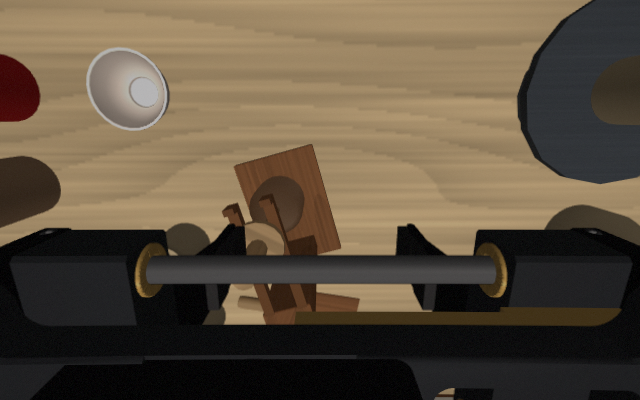

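```bash
python3 - <<'E'
from h import *
c=load('w1');print(c['pose'][:3,3].round(3))
print(proj(c,[.5555,.171,.198]),proj(c,[.5555,.171,.255]),proj(c,[.5115,.2295,.22]))
b=cv2.imread('pics/w1.png')[190:270,210:350];cv2.imwrite('pics/w1c.png',cv2.resize(b,None,fx=5,fy=5,interpolation=cv2.INTER_CUBIC))
E
sed -i "s/s\['opening'\].round(3)/round(float(s['opening']),3)/" st.py
```

```text
[0.44  0.229 0.453]
[257.11779077 243.04498252] [241.42351243 275.83555472] [321.3661037  203.56180153]
```

View pics/w1c.png

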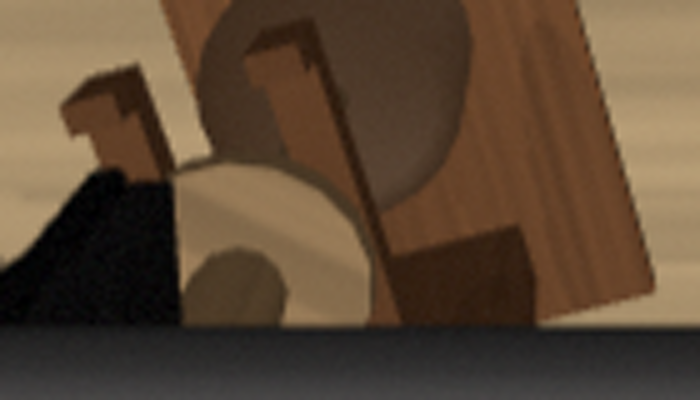

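```bash
python3 - <<'E'
from h import *
c=load('w1');a=np.linspace(0,6.28,90)
for p in [(.5555,.171),(.559,.170),(.5555,.168)]:
    q=np.array([proj(c,[p[0]+.024*np.cos(t),p[1]+.024*np.sin(t),.198]) for t in a]);print(p,q[:,0].max(),q[:,1].min())
t=load('top0')
for p in [(.5555,.171)]:
    q=np.array([proj(t,[p[0]+.024*np.cos(x),p[1]+.024*np.sin(x),.198]) for x in a]);print((q.min(0)-[200,165])*5+2,(q.max(0)-[200,165])*5+2)
E
```

```text
(0.5555, 0.171) 283.5402293479891 218.14247182182
(0.559, 0.17) 282.5821677649283 221.8528650791487
(0.5555, 0.168) 280.24244679405604 218.15946951499578
[ 93.16719481 179.20126754] [184.80896346 270.41584313]
```

```bash
python3 -m inch '{"dp":[[0,-29,22.5],[0,-29,23],[0,0,0],[20,0,0],[20,0,0],[20,0,0],[0,0,0],[0,0,0]],"yaw":[0,0,0,0,0,0,0,0]}' 87; python3 st.py; python3 - <<'E'
from h import *
snap('scene','s2')
b=cv2.imread('pics/s2.png')[70:220,320:480];cv2.imwrite('pics/s2c.png',cv2.resize(b,None,fx=4,fy=4,interpolation=cv2.INTER_CUBIC))
E
```

```text
time_s: 2.37
position: [0.5543, 0.1746, 0.2407]
tcp_rot: [[-0.003, -0.002, 1.0], [-0.0, 1.0, 0.002], [-1.0, -0.0, -0.003]]
force: [0.8, 0.4, -0.3]
opening: 0.996
2.3667 [0.5543 0.1746 0.2407] [ 0.8   0.35 -0.29] 0.996 [[-0.003, -0.002, 1.0], [-0.0, 1.0, 0.002], [-1.0, -0.0, -0.003]] [  6.5  26.4  87.9   0.   65.8 -83.6]
```

View pics/s2c.png

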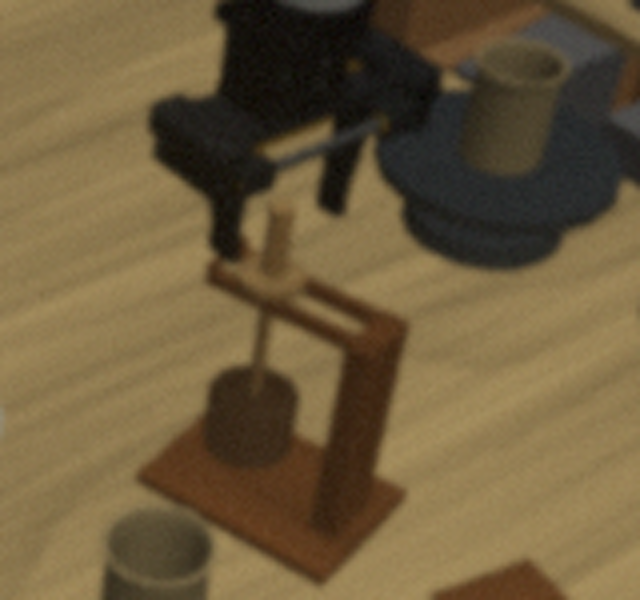

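```bash
python3 -m inch '{"dp":[[11,-3,2.5],[11,0,0],[0,0,0],[0,0,0],[0,0,0]],"yaw":[0,0,0,0,0]}' 87; python3 -m inch '{"dp":[[0,0,0],[0,0,0],[0,0,0],[0,0,0],[0,0,0],[0,0,0],[0,0,0],[0,0,0],[0,0,0],[0,0,0]],"yaw":[0,0,0,0,0,0,0,0,0,0]}' 0; python3 - <<'E'
from h import *
snap('scene','s3')
b=cv2.imread('pics/s3.png')[70:220,320:480];cv2.imwrite('pics/s3c.png',cv2.resize(b,None,fx=4,fy=4,interpolation=cv2.INTER_CUBIC))
E
```

```text
time_s: 2.83
position: [0.5586, 0.1702, 0.2196]
tcp_rot: [[0.0, 0.0, 1.0], [0.0, 1.0, -0.0], [-1.0, 0.0, 0.0]]
force: [0.7, 0.2, 0.3]
opening: 0.997
time_s: 3.67
position: [0.5585, 0.1703, 0.2195]
tcp_rot: [[-0.0, 0.0, 1.0], [0.0, 1.0, -0.0], [-1.0, 0.0, -0.0]]
force: [1.1, -0.0, 0.5]
opening: 0.323
```

View pics/s3c.png

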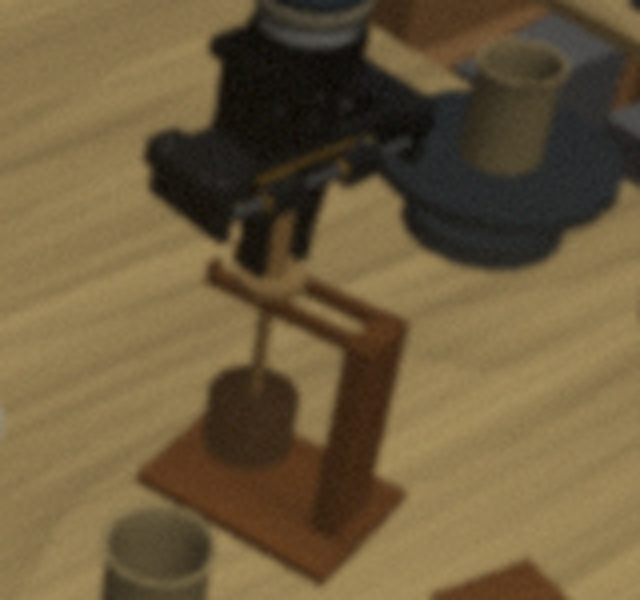

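Opening is 0.323 (28 mm), so the fingers are still closing on the grip.

```bash
python3 -m inch '{"dp":[[0,0,0],[0,0,0],[0,0,0],[0,0,0],[0,0,0],[0,0,0]],"yaw":[0,0,0,0,0,0]}' 0; python3 -m inch '{"dp":[[-4,0,0],[-6,0,0],[-6,0,0],[0,0,0],[0,0,0],[0,0,0]],"yaw":[0,0,0,0,0,0]}' 0;python3 - <<'E'
from h import *
snap('scene','s4');snap('top','t4')
b=cv2.imread('pics/s4.png')[70:220,320:480];cv2.imwrite('pics/s4c.png',cv2.resize(b,None,fx=4,fy=4,interpolation=cv2.INTER_CUBIC))
E
```

```text
time_s: 4.22
position: [0.5585, 0.1703, 0.2196]
tcp_rot: [[0.0, 0.0, 1.0], [0.0, 1.0, -0.0], [-1.0, 0.0, 0.0]]
force: [-0.1, -0.1, -0.9]
opening: 0.198
time_s: 4.72
position: [0.5585, 0.1702, 0.2357]
tcp_rot: [[0.0, 0.0, 1.0], [0.0, 1.0, -0.0], [-1.0, 0.0, 0.0]]
force: [-0.3, -0.4, -0.3]
opening: 0.202
```

View pics/s4c.png

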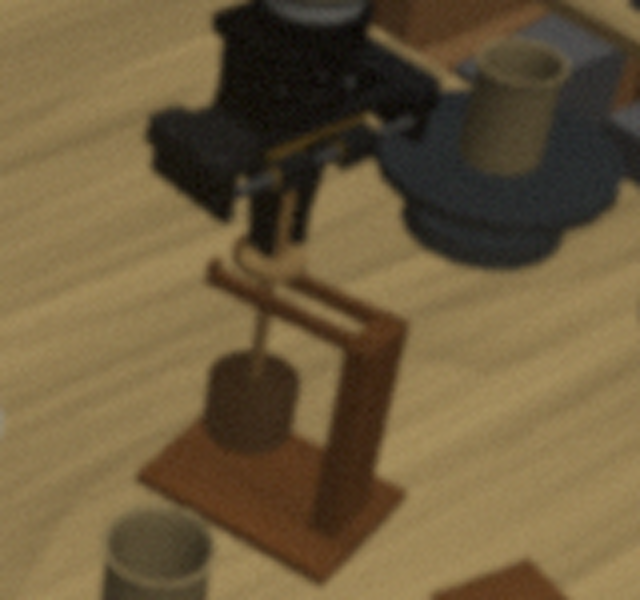

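The collar is raised 16 mm and clears the lips. I back it out along the rack's -x.

```bash
python3 -m inch '{"dp":[[-3,0,0],[-3,-2.7,-9.6],[0,-2.7,-9.6],[0,-2.7,-9.6],[0,-2.7,-9.6],[0,-2.7,-9.6],[0,-2.7,-9.6],[0,-2.7,-9.6],[0,-2.7,-9.6],[0,-2.7,-9.6],[0,-2.7,-9.6],[0,0,0],[0,0,0]],"yaw":[0,0,0,0,0,0,0,0,0,0,0,0,0]}' 0;python3 - <<'E'
from h import *
snap('scene','s5');snap('top','t5')
b=cv2.imread('pics/s5.png')[70:220,300:460];b2=cv2.imread('pics/t5.png')[150:300,180:340];cv2.imwrite('pics/s5c.png',cv2.resize(np.hstack([b,b2]),None,fx=2.5,fy=3,interpolation=cv2.INTER_CUBIC))
E
```

```text
time_s: 5.9
position: [0.4622, 0.1432, 0.2417]
tcp_rot: [[0.0, 0.0, 1.0], [0.0, 1.0, -0.0], [-1.0, 0.0, 0.0]]
force: [-0.5, 0.9, -0.0]
opening: 0.2
```

View pics/s5c.png

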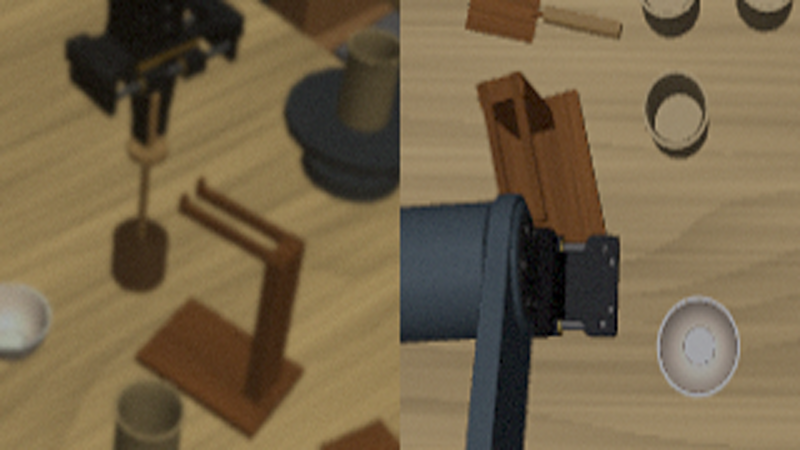

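```bash
python3 -m inch '{"dp":[[-25,0,0],[-25,0,0],[-25,0,0],[-25,0,0],[0,0,0]],"yaw":[0,0,0,0,0]}' 0; python3 -m inch '{"dp":[[0,-15,3],[0,-29,6.6],[0,-29,6.6],[0,-29,6.6],[0,-29,6.6],[0,-29,6.6],[0,-29,6.6],[0,-29,6.6],[0,-29,6.6],[0,-29,6.6],[0,-29,6.6],[0,-29,6.6],[0,-15,3],[0,0,0],[0,0,0]],"yaw":[0,0,0,0,0,0,0,0,0,0,0,0,0,0,0]}' 0;python3 - <<'E'
from h import *
snap('scene','s6');snap('top','t6');snap('wrist','w6')
b=cv2.imread('pics/s6.png')[120:270,180:340];cv2.imwrite('pics/s6c.png',cv2.resize(b,None,fx=4,fy=4,interpolation=cv2.INTER_CUBIC))
E
```

```text
time_s: 6.42
position: [0.4663, 0.1437, 0.3466]
tcp_rot: [[0.012, -0.0, 1.0], [0.001, 1.0, 0.0], [-1.0, 0.001, 0.012]]
force: [0.2, -0.1, -0.5]
opening: 0.2
time_s: 7.67
position: [0.5409, -0.2057, 0.3404]
tcp_rot: [[-0.002, 0.002, 1.0], [0.002, 1.0, -0.002], [-1.0, 0.002, -0.002]]
force: [-0.9, -0.0, -1.0]
opening: 0.201
```

View pics/s6c.png

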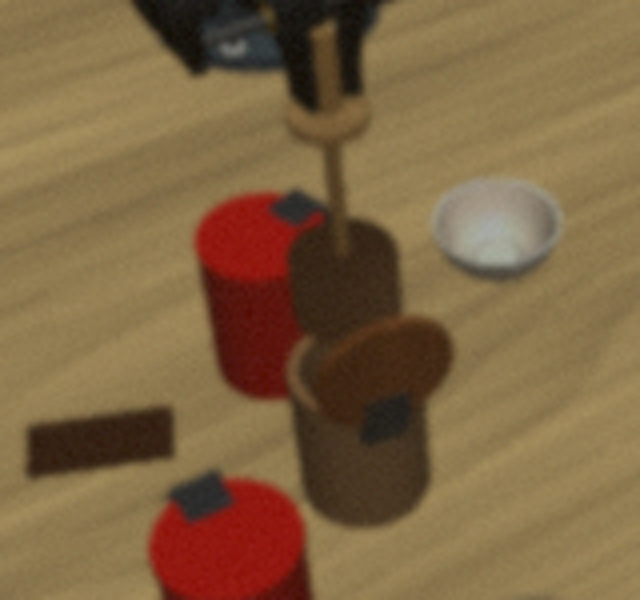

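View pics/w6.png

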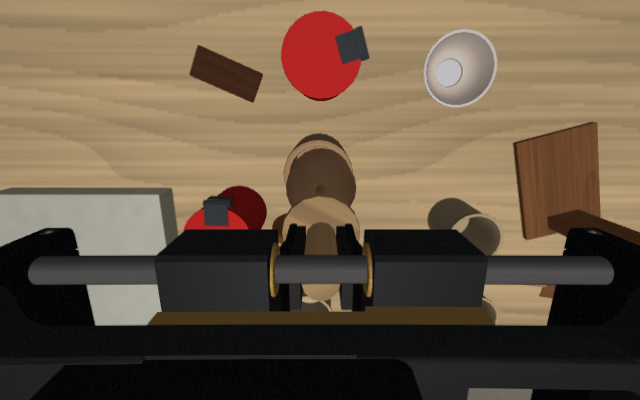

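View pics/t6.png

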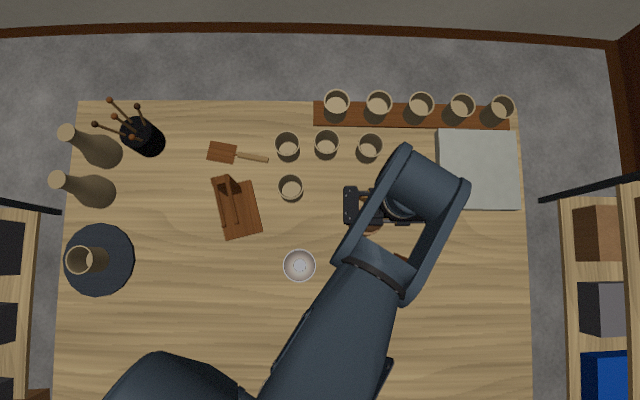

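```bash
python3 - <<'E'
from h import *
a=np.linspace(0,6.28,180)
circ=lambda c,x,y,z,r:np.array([proj(c,[x+r*np.cos(t),y+r*np.sin(t),z]) for t in a])
im={}
for f in('w6','s6'):
    c=load(f);b=cv2.imread(f'pics/{f}.png')
    b=cv2.resize(b,None,fx=4,fy=4,interpolation=cv2.INTER_CUBIC)
    for (x,y,z,r,col) in [(.5416,-.206,.115,.044,(0,255,0)),(.5416,-.206,.115,.036,(0,255,0)),(.5416,-.206,0,.044,(255,255,0)),(.5395,-.2057,.161,.034,(255,0,255)),(.5395,-.2057,.211,.034,(255,0,255)),(.5395,-.2057,.319,.024,(0,255,255))]:
        q=((circ(c,x,y,z,r)+.5)*4-.5).round().astype(np.int32);cv2.polylines(b,[q],True,col,1)
    im[f]=b
cv2.imwrite('pics/o.png',np.hstack([im['w6'][400:1000,1080:1480],im['s6'][540:1140,900:1300]]))
E
```

```text
(no output)
```

View pics/o.png

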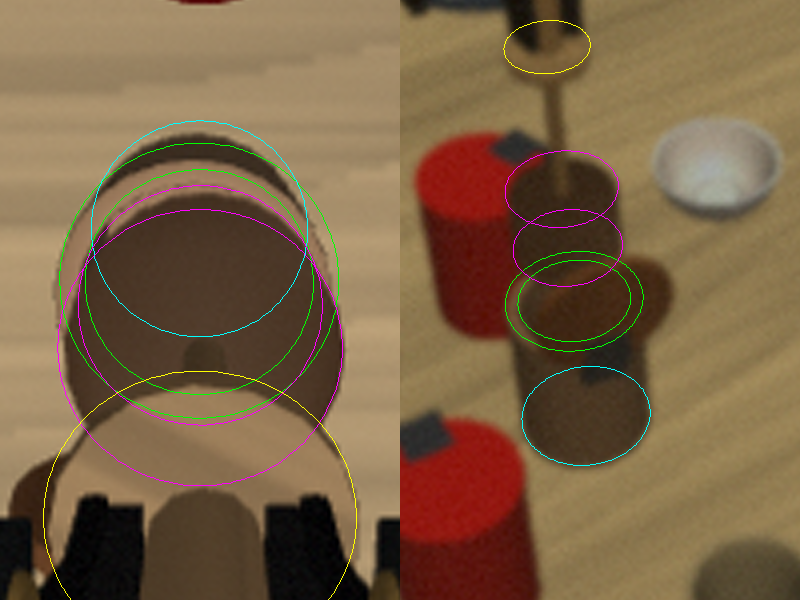

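Overlay check: the wrist view (left) shows the jar and brush offset together by a small camera shift, so they agree with each other. The scene view matches within about 2 mm. I descend gently into the mouth.

```bash
python3 -m inch '{"dp":[[10,-1,1],[15,0,0],[12,0,0],[10,0,0],[10,0,0],[10,0,0],[10,0,0],[10,0,0],[0,0,0]],"yaw":[0,0,0,0,0,0,0,0,0]}' 0; python3 -m inch '{"dp":[[10,0,0],[10,0,0],[10,0,0],[8,0,0],[8,0,0],[6,0,0],[0,0,0],[0,0,0]],"yaw":[0,0,0,0,0,0,0,0]}' 0;python3 - <<'E'
from h import *
snap('scene','s7')
b=cv2.imread('pics/s7.png')[120:270,180:340];cv2.imwrite('pics/s7c.png',cv2.resize(b,None,fx=4,fy=4,interpolation=cv2.INTER_CUBIC))
E
```

```text
time_s: 8.57
position: [0.5409, -0.206, 0.2521]
tcp_rot: [[-0.004, 0.0, 1.0], [0.002, 1.0, -0.0], [-1.0, 0.002, -0.004]]
force: [-1.1, 0.7, -1.2]
opening: 0.202
time_s: 9.23
position: [0.542, -0.2067, 0.2022]
tcp_rot: [[-0.001, 0.0, 1.0], [0.0, 1.0, -0.0], [-1.0, 0.0, -0.001]]
force: [-0.3, -0.7, -1.0]
opening: 0.199
```

View pics/s7c.png

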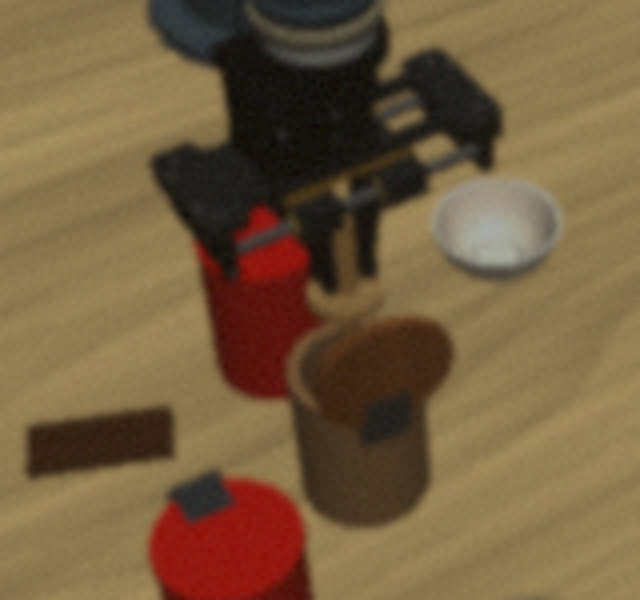

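Head is inside, with no contact force. Now the strokes.

```bash
python3 -m inch '{"dp":[[4,0,0],[4,0,0],[0,0,0],[0,0,0],[0,0,0]],"yaw":[0,0,0,0,0]}' 0; python3 -m inch '{"dp":[[-7,0,0],[-10,0,0],[-10,0,0],[-10,0,0],[-10,0,0],[-8,0,0],[-5,0,0],[0,0,0],[0,0,0],[0,0,0]],"yaw":[0,0,0,0,0,0,0,0,0,0]}' 0;  python3 -m inch '{"dp":[[7,0,0],[10,0,0],[10,0,0],[10,0,0],[10,0,0],[8,0,0],[5,0,0],[0,0,0],[0,0,0],[0,0,0]],"yaw":[0,0,0,0,0,0,0,0,0,0]}' 0
```

```text
time_s: 9.7
position: [0.5421, -0.2068, 0.1946]
tcp_rot: [[0.0, 0.0, 1.0], [-0.0, 1.0, -0.0], [-1.0, -0.0, 0.0]]
force: [0.6, 0.6, -0.5]
opening: 0.197
time_s: 10.53
position: [0.5417, -0.2065, 0.2541]
tcp_rot: [[-0.001, 0.0, 1.0], [0.001, 1.0, -0.0], [-1.0, 0.001, -0.001]]
force: [0.2, -0.2, -1.9]
opening: 0.199
time_s: 11.37
position: [0.5424, -0.207, 0.1949]
tcp_rot: [[0.001, 0.0, 1.0], [-0.001, 1.0, -0.0], [-1.0, -0.001, 0.001]]
force: [0.2, 0.2, 0.7]
opening: 0.199
```

```bash
python3 -m inch '{"dp":[[-7,0,0],[-10,0,0],[-10,0,0],[-10,0,0],[-10,0,0],[-8,0,0],[-5,0,0],[0,0,0],[0,0,0],[0,0,0]],"yaw":[0,0,0,0,0,0,0,0,0,0]}' 0;  python3 -m inch '{"dp":[[7,0,0],[10,0,0],[10,0,0],[10,0,0],[10,0,0],[8,0,0],[5,0,0],[0,0,0],[0,0,0],[0,0,0]],"yaw":[0,0,0,0,0,0,0,0,0,0]}' 0
python3 - <<'E'
from h import *
snap('scene','s8')
b=cv2.imread('pics/s8.png')[120:270,180:340];cv2.imwrite('pics/s8c.png',cv2.resize(b,None,fx=4,fy=4,interpolation=cv2.INTER_CUBIC))
# rack refine from t6: prong edges crop
t=load('t6');b=cv2.imread('pics/t6.png')[165:245,200:275];cv2.imwrite('pics/rk.png',cv2.resize(b,None,fx=8,fy=7.4,interpolation=cv2.INTER_CUBIC))
E
```

```text
time_s: 12.2
position: [0.5417, -0.2065, 0.2541]
tcp_rot: [[-0.001, 0.0, 1.0], [0.001, 1.0, -0.0], [-1.0, 0.001, -0.001]]
force: [-1.0, -0.2, -0.9]
opening: 0.202
time_s: 13.03
position: [0.5424, -0.207, 0.1949]
tcp_rot: [[0.001, 0.0, 1.0], [-0.001, 1.0, -0.0], [-1.0, -0.001, 0.001]]
force: [-0.2, 0.5, -0.8]
opening: 0.2
```

View pics/s8c.png

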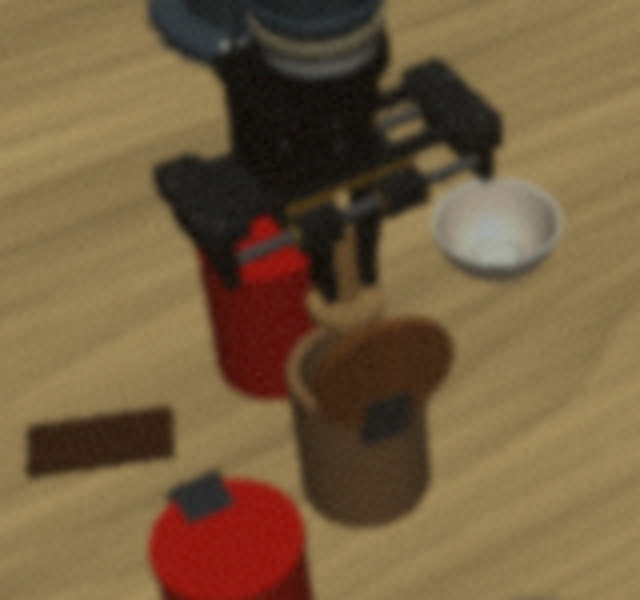

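View pics/rk.png

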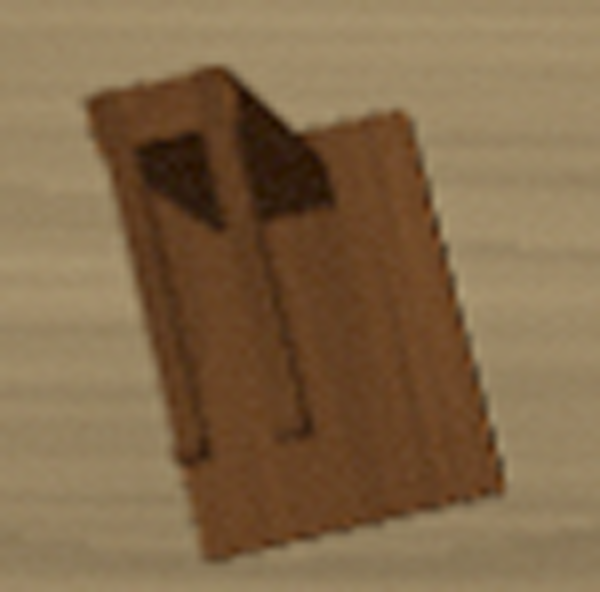

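The brush is deep in the jar, which hasn't moved. I refine the rack pose from the empty fork: tips at crop (178,462) and (310,434), back corners at (88,102) and (215,65).

```bash
python3 - <<'E'
from h import *
t=load('t6')
A=lambda x,y:(200+(x+.5)/8-.5,165+(y+.5)/7.4-.5)
L=plane(t,*A(178,462),.196);R=plane(t,*A(310,434),.196);l=plane(t,*A(88,102),.19);r=plane(t,*A(215,65),.19)
m=(L+R)/2;b=(l+r)/2;d=(b-m)[:2];print(L,R,l,r,np.linalg.norm(d),np.degrees(np.arctan2(d[1],d[0])),np.linalg.norm(L-R),np.linalg.norm(l-r))
d/=np.linalg.norm(d);print('hang from tip',m[:2]+.032*d,'from back',b[:2]-.106*d)
NR=plane(t,*A(505,492),.012);FR=plane(t,*A(408,110),.012);NL=plane(t,*A(205,562),.012);print(NR,FR,NL,np.linalg.norm(NR-FR),np.linalg.norm(NR-NL),np.degrees(np.arctan2(*(FR-NR)[1::-1])),np.degrees(np.arctan2(*(NR-NL)[1::-1])))
c=(NR+NL)/2;print('base',c[:2]+.05*d)
n=np.array([-d[1],d[0]]);h=m[:2]+.032*d;print('brush in rack',d@(np.array([.557,.171])-h),n@(np.array([.557,.171])-h))
E
```

```text
[0.50979794 0.18397623 0.196     ] [0.52029993 0.14136064 0.196     ] [0.63963791 0.22187716 0.19      ] [0.65381139 0.18000447 0.19      ] 0.13712501668460683 16.206841325977145 0.043890544485345996 0.044206447272513445
hang from tip [0.54577727 0.17159982] from back [0.54493706 0.1713556 ]
[0.5134939  0.10121438 0.012     ] [0.67579564 0.14477869 0.012     ] [0.48257402 0.2161961  0.012     ] 0.16804673418630559 0.11906651618393688 15.024925981531178 -74.94858346836666
base [0.54604698 0.17266053]
brush in rack 0.01060933251706708 -0.003708310256995828
```

```bash
python3 -m inch '{"dp":[[-7,0,0],[-10,0,0],[-10,0,0],[-10,0,0],[-10,0,0],[-10,0,0],[-5,0,0],[0,0,0],[-10,0,0],[-15,0,0],[-20,0,0],[-20,0,0],[-20,0,0],[-8,0,0],[0,0,0],[0,0,0]],"yaw":[0,0,0,0,0,0,0,0,0,0,0,0,0,0,0,0]}' 0;  python3 -m inch '{"dp":[[0,15,-3],[0,29,-5.8],[0,29,-5.8],[0,29,-5.8],[0,29,-5.8],[0,29,-5.8],[0,29,-5.8],[0,29,-5.8],[0,29,-5.8],[0,29,-5.8],[0,29,-5.8],[0,29,-5.8],[0,18,-3.5],[0,5,-1],[0,0,0],[0,0,0],[0,0,0]],"yaw":[0,0,0,0,0,0,0,0,0,0,0,0,0,0,0,0,0]}' 0
```

```text
time_s: 14.42
position: [0.5418, -0.2066, 0.3491]
tcp_rot: [[-0.001, 0.0, 1.0], [0.0, 1.0, -0.0], [-1.0, 0.0, -0.001]]
force: [-0.0, -0.7, -0.7]
opening: 0.195
time_s: 15.83
position: [0.4707, 0.1495, 0.349]
tcp_rot: [[-0.001, 0.001, 1.0], [-0.001, 1.0, -0.001], [-1.0, -0.001, -0.001]]
force: [0.7, -1.1, -1.0]
opening: 0.203
```

```bash
python3 -m inch '{"dp":[[15,0,0],[20,0,0],[20,0,0],[20,0,0],[20,0,0],[13,0,0],[0,0.6,0.5],[0,0,0],[0,0,0]],"yaw":[0,0,0,0,0,0,0,0,0]}' 0; python3 - <<'E'
from h import *
c=snap('scene','s9');w=snap('wrist','w9')
b=cv2.imread('pics/s9.png')
cv2.imwrite('pics/s9c.png',cv2.resize(b[70:220,300:460],None,fx=4,fy=4,interpolation=cv2.INTER_CUBIC))
p=bot.read_state()['position'];print(p)
pb=p-[.0015,0,.1796]
print('collar under expect',proj(c,pb+[0,0,.150]),'shaft at .1',proj(c,pb+[0,0,.1]),'head bottom',proj(c,pb))
E
```

```text
time_s: 16.58
position: [0.4723, 0.1503, 0.2423]
tcp_rot: [[0.002, 0.001, 1.0], [0.0, 1.0, -0.001], [-1.0, 0.0, 0.002]]
force: [0.1, 0.3, -1.2]
opening: 0.2
[0.47236215 0.15059581 0.24272248]
collar under expect [362.73119853 120.33995682] shaft at .1 [361.29481414 134.5428364 ] head bottom [358.64937062 160.69471787]
```

View pics/s9c.png

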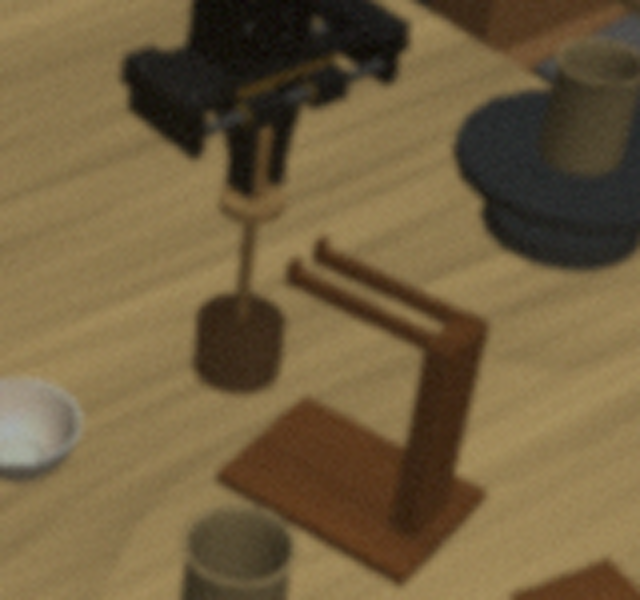

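View pics/w9.png

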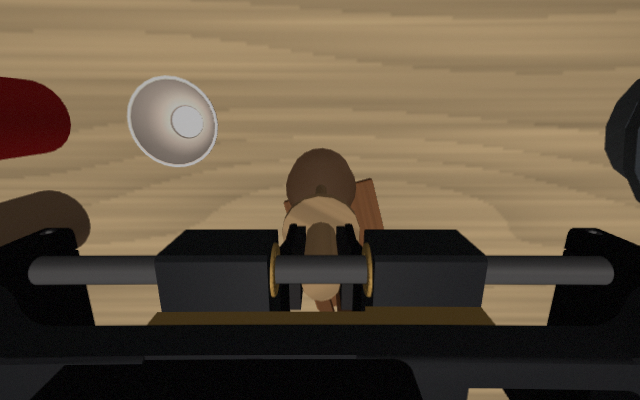

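```bash
python3 -m inch '{"dp":[[0,1.4,5],[0,2.8,10],[0,2.8,10],[0,2.8,10],[0,2.8,10],[0,2.8,10],[0,2.8,10],[0,2.8,10],[0,1.4,5],[0,0,0],[0,0,0],[0,0,0]],"yaw":[0,0,0,0,0,0,0,0,0,0,0,0]}' 0; python3 - <<'E'
from h import *
c=snap('scene','s10')
b=cv2.imread('pics/s10.png')
cv2.imwrite('pics/s10c.png',cv2.resize(b[70:220,320:480],None,fx=4,fy=4,interpolation=cv2.INTER_CUBIC))
E
```

```text
time_s: 17.68
position: [0.5507, 0.1732, 0.2413]
tcp_rot: [[-0.001, -0.0, 1.0], [-0.0, 1.0, 0.0], [-1.0, -0.0, -0.001]]
force: [-0.6, -0.2, 0.1]
opening: 0.202
```

View pics/s10c.png

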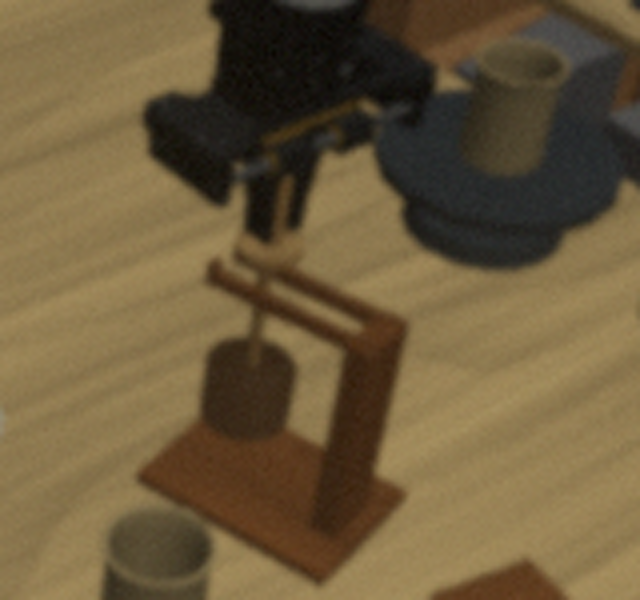

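```bash
python3 -m inch '{"dp":[[4,1.1,4],[6,0,0],[6,0,0],[4,0,0],[1,0,0],[0,0,0],[0,0,0]],"yaw":[0,0,0,0,0,0,0]}' 0; python3 - <<'E'
from h import *
c=snap('scene','s11')
b=cv2.imread('pics/s11.png')
cv2.imwrite('pics/s11c.png',cv2.resize(b[70:220,320:480],None,fx=4,fy=4,interpolation=cv2.INTER_CUBIC))
E
```

```text
time_s: 18.32
position: [0.5553, 0.1743, 0.2204]
tcp_rot: [[-0.0, 0.0, 1.0], [-0.0, 1.0, -0.0], [-1.0, -0.0, -0.0]]
force: [0.1, -0.4, -0.9]
opening: 0.194
```

View pics/s11c.png

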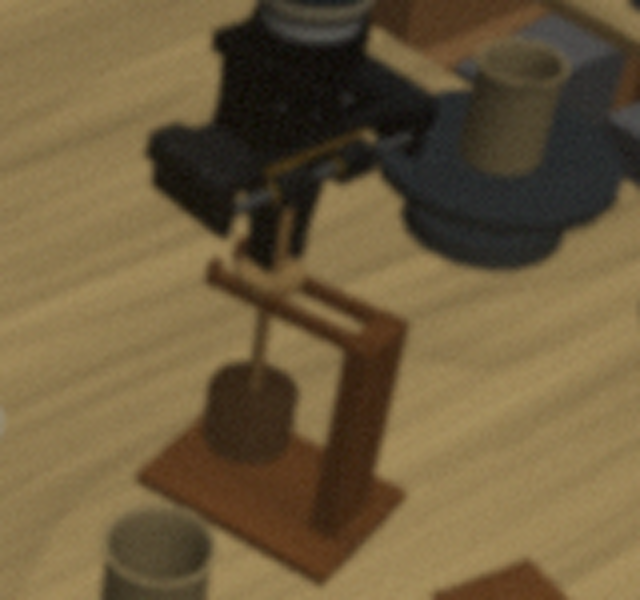

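The collar sits on the prongs inside the lips. I release slowly; the opening went about 60 mm in 0.8 s before.

```bash
python3 -m inch '{"dp":[[0.8,0,0],[0,0,0],[0,0,0],[0,0,0],[0,0,0],[0,0,0],[0,0,0],[0,0,0],[0,0,0],[0,0,0],[0,0,0],[0,0,0],[0,0,0],[0,0,0]],"yaw":[0,0,0,0,0,0,0,0,0,0,0,0,0,0]}' 80;python3 -m inch '{"dp":[[-10,0,0],[-20,0,0],[-20,0,0],[-20,0,0],[-20,0,0],[-20,0,0],[-10,0,0],[0,0,0],[0,0,0]],"yaw":[0,0,0,0,0,0,0,0,0]}'; python3 - <<'E'
from h import *
c=snap('scene','s12')
b=cv2.imread('pics/s12.png')
cv2.imwrite('pics/s12c.png',cv2.resize(b[70:220,320:480],None,fx=4,fy=4,interpolation=cv2.INTER_CUBIC))
E
```

```text
time_s: 19.53
position: [0.5553, 0.1743, 0.2197]
tcp_rot: [[-0.0, 0.0, 1.0], [-0.0, 1.0, -0.0], [-1.0, -0.0, -0.0]]
force: [-0.3, -0.2, 0.3]
opening: 0.916
time_s: 20.28
position: [0.5553, 0.1744, 0.3401]
tcp_rot: [[0.001, 0.0, 1.0], [0.0, 1.0, -0.0], [-1.0, 0.0, 0.001]]
force: [-0.9, -0.6, -0.5]
opening: 0.918
```

View pics/s12c.png

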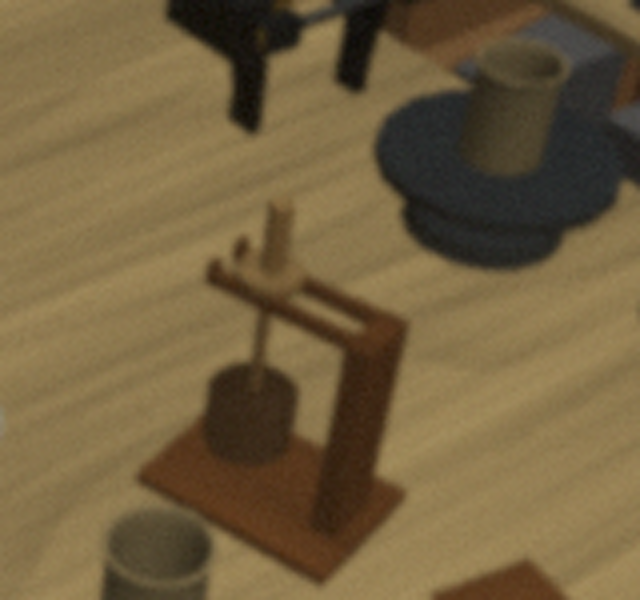

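The brush hangs freely again. I close the fingers, turn 8° to line up with the canister's axes (tool z = jar x), and travel to behind the lid.

```bash
python3 -m inch '{"dp":[[0,0,0],[0,0,0],[0,-15,6],[0,-29,11.9],[0,-29,11.9],[0,-29,11.9],[0,-29,11.9],[0,-29,11.9],[0,-29,11.9],[0,-29,11.9],[0,-29,11.9],[0,-29,11.9],[0,-29,11.9],[0,-29,11.9],[0,-29,11.9],[0,-15,5.6],[0,0,0],[0,0,0]],"yaw":[4,4,0,0,0,0,0,0,0,0,0,0,0,0,0,0,0,0]}' 0; python3 - <<'E'
from h import *
c=snap('scene','s13');t=snap('top','t13')
b=cv2.imread('pics/s13.png')
cv2.imwrite('pics/s13c.png',cv2.resize(b[100:270,180:380],None,fx=3.5,fy=3.5,interpolation=cv2.INTER_CUBIC))
s=bot.read_state();d=s['position'][:2]-[.5418,-.2065];R=s['tcp_rot'];print(d@R[:2,2],d@R[:2,1],s['joint_positions'].round(0))
E
```

```text
time_s: 21.83
position: [0.6548, -0.2213, 0.3379]
tcp_rot: [[-0.003, 0.141, 0.99], [0.003, 0.99, -0.141], [-1.0, 0.002, -0.003]]
force: [0.0, 0.6, -0.6]
opening: 0.009
0.11396399216076361 0.00264581989798735 [ -28.   31.   64.    0.   85. -110.]
```

View pics/s13c.png

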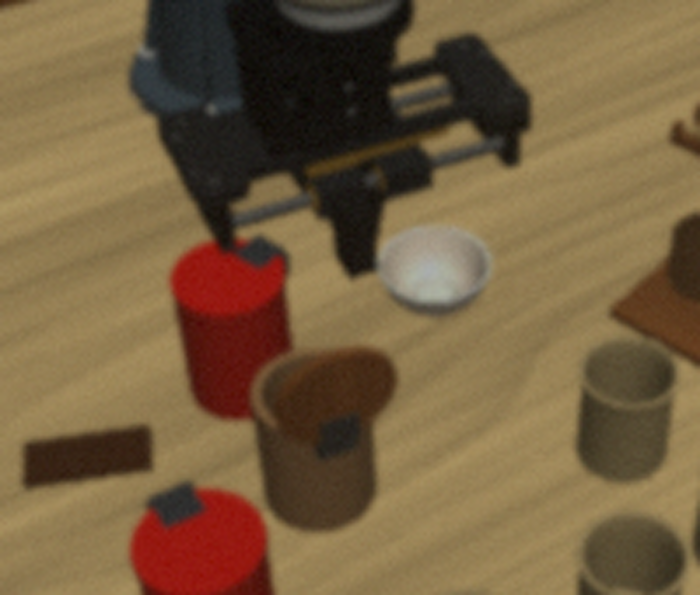

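```bash
python3 -m inch '{"dp":[[15,-2,0],[20,0,0],[20,0,0],[20,0,0],[20,0,0],[20,0,0],[20,0,0],[15,0,0],[6,0,0],[0,0,0],[0,0,0]],"yaw":[0,0,0,0,0,0,0,0,0,0,0]}' 0; python3 - <<'E'
from h import *
c=snap('scene','s14')
b=cv2.imread('pics/s14.png')
cv2.imwrite('pics/s14c.png',cv2.resize(b[100:270,180:380],None,fx=3.5,fy=3.5,interpolation=cv2.INTER_CUBIC))
E
```

```text
time_s: 22.85
position: [0.6556, -0.2224, 0.1844]
tcp_rot: [[0.001, 0.138, 0.99], [-0.0, 0.99, -0.138], [-1.0, -0.0, 0.001]]
force: [0.2, -0.1, -0.3]
opening: 0.002
```

View pics/s14c.png

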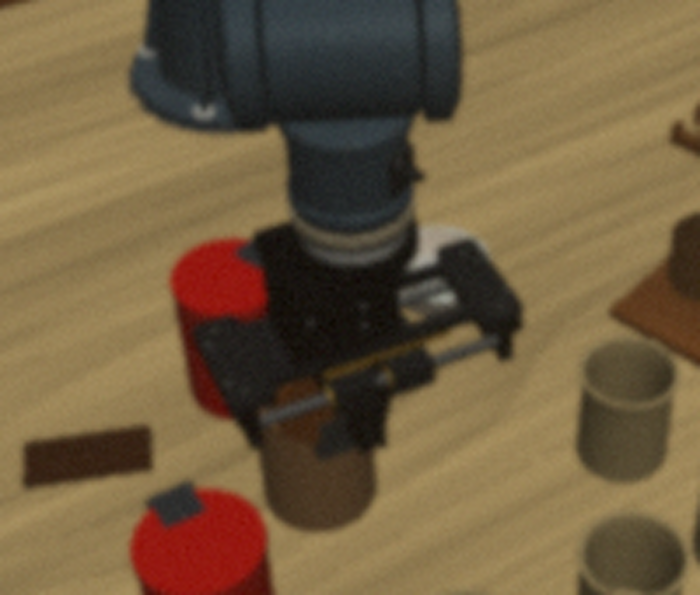

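Finger is behind the lid with no contact. I sweep toward the mouth.

```bash
python3 -m inch '{"dp":[[2,0,-7],[1,0,-7],[0,0,-7],[0,0,-6],[0,0,-6],[0,0,-6],[0,0,-6],[0,0,-6],[0,0,0]],"yaw":[0,0,0,0,0,0,0,0,0]}' 0;  python3 -m inch '{"dp":[[0,0,-6],[0,0,-6],[0,0,-6],[0,0,-6],[0,0,-6],[0,0,-6],[0,0,-6],[0,0,0]],"yaw":[0,0,0,0,0,0,0,0]}' 0; python3 - <<'E'
from h import *
c=snap('scene','s15')
b=cv2.imread('pics/s15.png')
cv2.imwrite('pics/s15c.png',cv2.resize(b[100:270,180:380],None,fx=3.5,fy=3.5,interpolation=cv2.INTER_CUBIC))
E
```

```text
time_s: 23.65
position: [0.6036, -0.2162, 0.1809]
tcp_rot: [[-0.001, 0.14, 0.99], [0.0, 0.99, -0.14], [-1.0, 0.0, -0.001]]
force: [-1.2, 0.4, 0.5]
opening: 0.007
time_s: 24.32
position: [0.5615, -0.21, 0.1807]
tcp_rot: [[-0.002, 0.139, 0.99], [0.001, 0.99, -0.139], [-1.0, 0.001, -0.002]]
force: [0.3, -0.1, 0.0]
opening: 0.006
```

View pics/s15c.png

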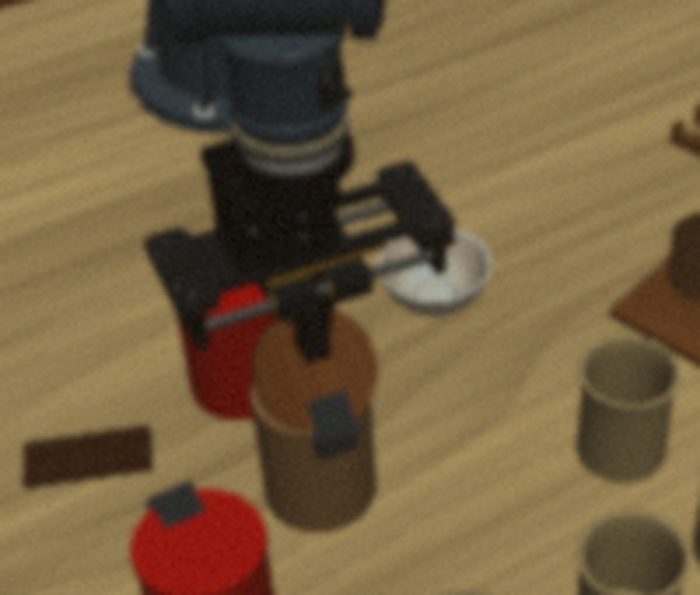

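The lid has swung over to roughly 50° and the jar hasn't moved. I go diagonally down to just above the shut lid, then press in small steps.

```bash
python3 -m inch '{"dp":[[5,0,-3],[6,0,-3],[6,0,-3],[6,0,-3],[6,0,-3],[6,0,-3],[5,0,-2],[3,0,0],[1,0,0],[0,0,0],[0,0,0]],"yaw":[0,0,0,0,0,0,0,0,0,0,0]}' 0;  python3 -m inch '{"dp":[[1,0,0],[1,0,0],[1,0,0],[0.5,0,0],[0,0,0],[0,0,0]],"yaw":[0,0,0,0,0,0]}' 0
```

```text
time_s: 25.28
position: [0.5437, -0.2079, 0.1368]
tcp_rot: [[0.0, 0.139, 0.99], [-0.0, 0.99, -0.139], [-1.0, -0.0, 0.001]]
force: [0.5, -0.6, -0.3]
opening: 0.008
time_s: 25.78
position: [0.5437, -0.2079, 0.1344]
tcp_rot: [[0.001, 0.139, 0.99], [-0.001, 0.99, -0.139], [-1.0, -0.001, 0.001]]
force: [-1.6, 1.1, 5.7]
opening: 0.008
```

```bash
python3 -m inch '{"dp":[[0.5,0,0],[0.5,0,0],[0,0,0],[0,0,0],[0,0,0],[0,0,0]],"yaw":[0,0,0,0,0,0]}' 0;  python3 -m inch '{"dp":[[0.6,0,0],[0.6,0,0],[0,0,0],[0,0,0],[0,0,0],[0,0,0]],"yaw":[0,0,0,0,0,0]}' 0; python3 - <<'E'
from h import *
c=snap('scene','s16')
b=cv2.imread('pics/s16.png')
cv2.imwrite('pics/s16c.png',cv2.resize(b[100:270,180:380],None,fx=3.5,fy=3.5,interpolation=cv2.INTER_CUBIC))
E
```

```text
time_s: 26.28
position: [0.5437, -0.2079, 0.1342]
tcp_rot: [[0.001, 0.139, 0.99], [-0.001, 0.99, -0.139], [-1.0, -0.001, 0.001]]
force: [-2.1, 1.0, 10.2]
opening: 0.001
time_s: 26.78
position: [0.5437, -0.2079, 0.1341]
tcp_rot: [[0.002, 0.139, 0.99], [-0.001, 0.99, -0.139], [-1.0, -0.001, 0.002]]
force: [-4.9, 0.8, 16.9]
opening: 0.007
```

View pics/s16c.png

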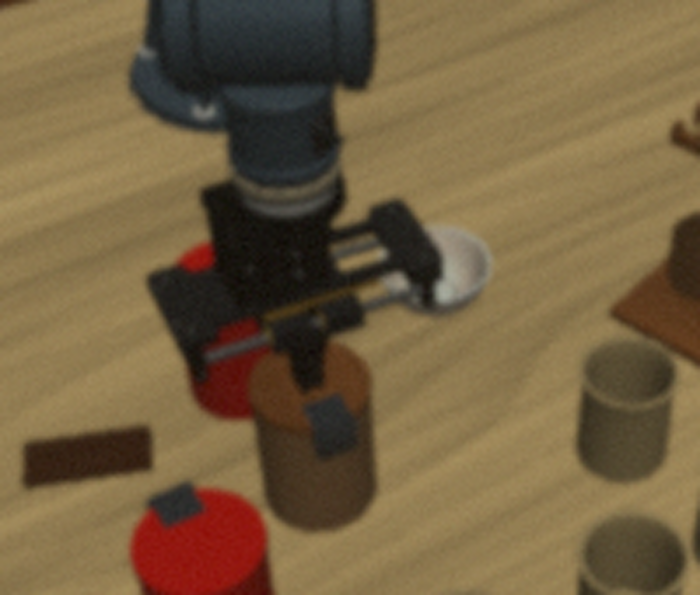

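The lid is flat at 123 mm under 17 N. I lift away and check.

```bash
python3 -m inch '{"dp":[[-3,0,0],[-6,0,0],[-15,0,0],[-25,0,0],[-30,0,0],[-30,0,0],[-30,0,0],[-20,0,0],[-5,0,0],[0,0,0],[0,0,0],[0,0,0]],"yaw":[0,0,0,0,0,0,0,0,0,0,0,0]}' 0; python3 -m inch '{"dp":[[0,30,-20],[0,30,-20],[0,30,-20],[0,30,-10],[0,20,0],[0,0,0],[0,0,0],[0,0,0],[0,0,0],[0,0,0],[0,0,0]],"yaw":[0,0,0,0,0,0,0,0,0,0,0]}' 0; python3 - <<'E'
from h import *
c=snap('scene','s17');t=snap('top','t17')
b=cv2.imread('pics/s17.png')
cv2.imwrite('pics/s17c.png',cv2.resize(b[90:290,180:440],None,fx=3,fy=3,interpolation=cv2.INTER_CUBIC))
d=cv2.absdiff(cv2.imread('pics/s17.png'),cv2.imread('pics/scene0.png')).max(2)
cv2.imwrite('pics/d17.png',(d>30).astype('uint8')*255)
E
```

```text
time_s: 27.83
position: [0.5423, -0.2071, 0.2929]
tcp_rot: [[-0.004, 0.139, 0.99], [0.002, 0.99, -0.139], [-1.0, 0.002, -0.004]]
force: [-0.9, -0.1, -0.9]
opening: 0.004
time_s: 28.75
position: [0.4937, -0.0603, 0.2947]
tcp_rot: [[-0.0, 0.141, 0.99], [0.0, 0.99, -0.141], [-1.0, -0.0, -0.0]]
force: [0.7, -0.3, 0.4]
opening: 0.004
```

View pics/s17c.png

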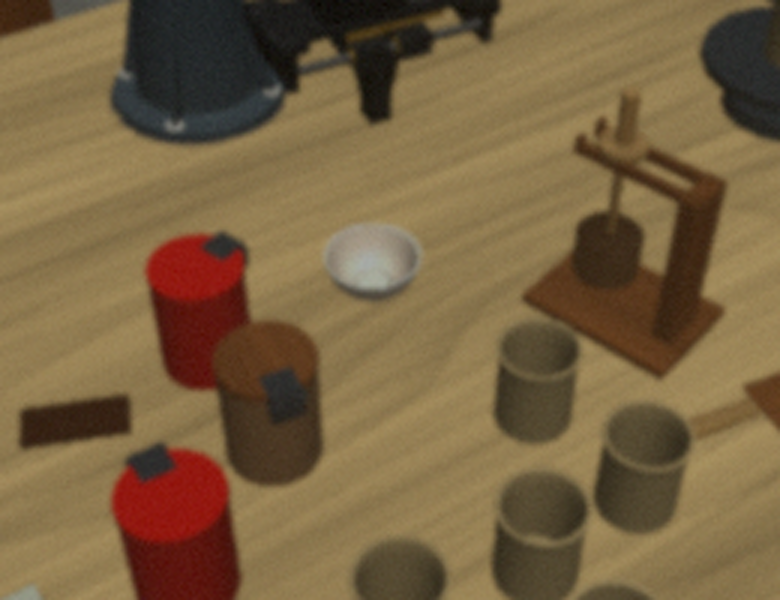

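View pics/d17.png

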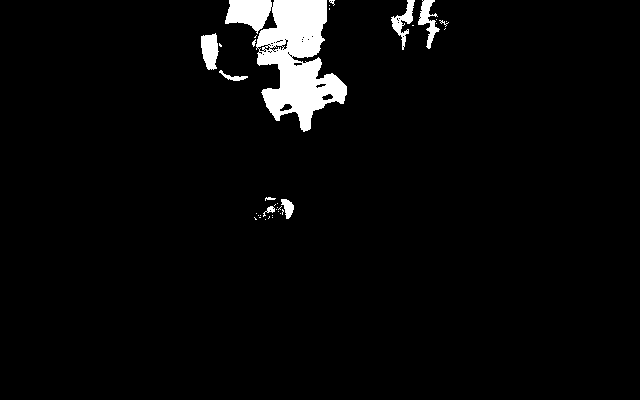

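View pics/t17.png

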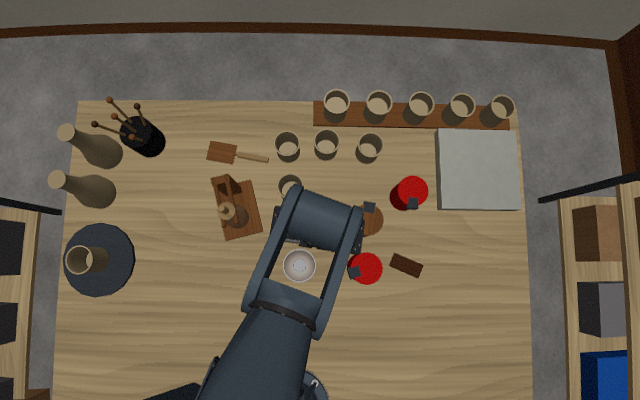

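The lid is shut at scene (269,212), the brush is hanging at scene (385,160), and the difference image shows changes only at the lid and the arm. The robot touches nothing, so I hand in.

```bash
python3 -c "
from rig import bot
print(bot.hand_in())"
```

```text
the job is handed in; nothing more can be done
None
```

I finished the job and handed it in at about 29 s of the 72 s allowed; the hand-in gave no verdict.

- **Brush out:** I took the brush off the rack and made three full strokes in the brown canister. By the tool height, the head's bottom went from about 7 mm to about 66 mm above the floor. The wrist force readings stayed under about 2 N.
- **Brush back:** It hangs on the rack by its collar again, within about 10 mm of the hanging place as I measured it, upright and let go.
- **Lid:** I swung it shut from behind and pressed it with the fingertips to about 17 N. The tips were at 123 mm, which is the height of the fully shut lid.

**Last checks:** Compared with the first picture, the scene camera shows changes only at the lid and the robot. The canister and the other things on the table look unmoved, and the gripper is clear of everything with no contact force.

**Disagreement:** The wrist camera's view was offset by about 3–4 pixels from the positions I measured with the other cameras. The jar and brush shifted together, so it didn't affect lining them up. No checks failed.

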